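# Isolate the tap tester and rack the sample

## Robot

A 6-joint arm with a two-finger parallel gripper is mounted at the origin on the work surface. World frame = base frame: x ahead of the robot, y to its left, z up, the work surface at z = 0. Lengths are in mm, angles in rad, forces in N, time in s.
With the tool pointing down it reaches from about 300 to 875 mm from the base axis. Payload 6.4 kg.
Tool frame: the origin (TCP) lies on the centre line of the jaws, within the pads' length; the fingertips stand 19 mm ahead of it and the grasp point (between the pads) is the TCP; x points along the fingers, z is the direction in which the jaws open and shut, and the axes are right-handed (so a half turn about x gives the same grasp; the last joint's range is limited). The gripper opens to 88 mm and grips with 3 to 60 N. Pads are 18 mm wide; open, the fingers measure 123 mm over their backs; the gripper's body (75 mm by 187 mm) begins 45 mm behind the grasp point.
Start: joints at [0.955, 0.181, 1.607, -0, 1.354, -0.206], TCP at [229.085, 527.41, 257.714] pointing down, gripper open.
Joint ranges: [-2.99, 2.99], [-0.89, 2.07], [0.3, 2.58], [-1.14, 4.28], [0, 2.63], [-3.12, 3.12]. Speed limits (rad/s): [2.57, 2.57, 3.01, 3.14, 3.14, 3.14].

## Interface

Orientations are given as a unit quaternion [w, x, y, z].
In Python, from cell import manip gives the robot as it stands.
- The arm moves only by the shell command python3 -m pendant 'ROWS' [FORCE]. ROWS is JSON, a list of rows, each an object with "grip": the opening, from 0 (shut) to 1 (fully open); "slide": the shift along the tool's x, y, z in m, a list of three; "roll": the turn about the tool's x in rad. In form: [{"grip": grip, "slide": [x, y, z], "roll": roll}, ...]. A call has 1 to 8 rows; each row shifts and turns the commanded pose from where the row before left it, along the tool's axes as they then stand; what a row does not reach is not made up. A row lasts 1/10 s, in which the tool goes at most 50 mm and 8.59 degrees, less where a joint would pass 70% of its speed; a pose out of reach is approached as far as the arm can. A call with a gripper value outside its range is refused whole. The fingers move at their own pace and stop on an object; FORCE is the grip in N (left out, the last holds). Time passes only in rows, so rows that do not move let the fingers close. It gives the time, the measured TCP pose, the force and the opening at its end, in the units of the state.
- manip.read_state(): the state, without advancing time (a new reading comes with each control period).
- manip.snapshot(name): name is "scene" or "top" or "wrist"; returns a dict with "image" (480x640x3 uint8, blue, green, red), "vertical_fov" (degrees; the focal length in pixels is half the picture's height over the tangent of half this angle, whatever the lens; pixels are square), "cx", "cy" (the principal point, pixels), "pose" (4x4, takes a point from camera to world coordinates); the wrist camera has in their place "T_tool_cam" (4x4, takes a point from camera to tool coordinates, whose origin is the TCP and whose axes are the tool frame's). Camera axes: x right, y down, z forward; pixel columns grow to the right and rows downward; lengths in mm; the calibration is good to about 2 mm. A picture is of the moment at which its call begins: read the wrist's pose just before it. There is no depth.
- manip.hand_in(): hands the job in, once; it reports no verdict.
The state is a dict: "time_s": time; "joint_positions": joint angles; "joint_velocities": joint speeds; "joint_torque": joint torques, N m; "tool_pos": TCP position; "orientation": TCP orientation; "wrist_force": force on the tool from outside, world axes, zero at the start; "torque": the same for the moment, N m; "width": finger opening in mm.
Only numpy, scipy, OpenCV 4.12 (cv2) and the standard library are available. Lean on these libraries where they do the work, as an engineer would, in place of code of your own. Each camera call takes 0.05 s, during which the arm holds its last target. There are 200 camera calls.

## Task

The density run on the coffee sample is finished. Turn the tester's red isolator handle from on fully round to off; only then take the orange-capped sample tube out of the tester's well and lower it, without dropping it, to the bottom of the rack hole marked with the orange collar, upright. Leave the other tubes, the cup and the jar where they are.

Things in the scene. Friction and masses are not known exactly. Their poses are not given: they have to be found in the camera images.
- tester: Fixed grey console, 260 (x) x 360 (y) x 100 (z) mm; origin at the centre of its underside, on the table; x points away from its front, y to its left. The isolator turns about a vertical axis at x +30, y -50 mm, on a flat yellow disc. A flat green dot in front of it (x -108, y -50) marks on, a flat white dot to its right (x +30, y -168) marks off.
- sample_well (a point): Centre of the mouth of the sample well in the console's top (tester x -40, y +120 mm): a round hole 38 mm wide and 60 mm deep with a thin steel ring round it.
- isolator_pivot (a point): Point on the isolator's turning axis at the mid-height of the red bar, 143 mm above the table. It does not move on the tester.
- isolator_grip (a point): Point 85 mm out from the turning axis, in the middle of the red bar's width and height. The bar is straight, 22 mm wide, 26 mm high (its underside 30 mm above the console's top) and reaches from 22 mm behind the axis to 112 mm in front; a black hub 44 mm across stands under it at the axis. It may be pushed or pinched.
- isolator (a joint): Handle angle in rad: 0 is off (long end points to the tester's -y, at the white dot), 1.571 on (to its -x, at the green dot); starts on. Switching off is a quarter turn anticlockwise from above. Stops at both ends; an over-centre spring resists with up to 0.35 N m as far as the middle (0.785), then snaps it to the other stop, where it stays.
- sample: Loose round dark brown sample tube with an orange cap, 90 g or so, 120 mm long: body 32 mm across and 95 mm high with a paper band, above it the cap 36 mm across and 25 mm high. Origin at the centre of its underside, z along the tube to the cap. It starts upright on the bottom of the tester's well (60 mm stands out).
- collar: Flat orange ring, 55 mm across, fixed on the rack's top round the empty hole; origin at the centre of that hole's mouth, level with the rack's top. A tube on the bottom of this hole has its origin 60 mm below the collar's.
- rack: Fixed light wood block, 240 (x) x 90 (y) x 80 (z) mm, origin at the centre of its underside. Three round holes in a row along its x axis at -75, 0 and +75 mm, each 38 mm wide and 60 mm deep. Which one is empty varies.
- tube_blue: Tube like the sample but with a blue cap, standing in another hole of the rack; leave it.
- tube_white: Tube like the sample but with a white cap, standing in another hole of the rack; leave it.
- cup: Loose white mug, 84 mm across and 85 mm high, origin at the centre of its underside; leave it.
- jar: Loose black jar with a steel cap, 80 mm across and 130 mm high, origin at the centre of its underside; leave it.
Mind the look-alikes: they are no part of the job. What is shaped like the sample but green is not meant.

How it is judged:
By the outcome, as a careful person would: the job done as asked, in the order asked, and still so for the second after the job is handed in, with the robot touching nothing.
It also fails if it takes over 64 s, if anything falls off the work surface, if the arm or the gripper's body presses on something with over 40 N, if the wrist force passes 120 N, or if a joint passes its speed limit or range.

## Working session

There is one attempt and no reset: what is moved stays moved. The work goes in short steps, Python scripts to look and compute and a shell command to move; the robot and the scene stay as the last step left them, time stands still between calls to the robot, and variables do not carry over. Pictures are saved under pics/ and viewed, about 8 in all and at most 12, crops included, and the job is handed in when it is done.

```bash
ls; mkdir -p pics; cat > h.py <<'E'
import numpy as np, cv2
from cell import manip
from scipy.spatial.transform import Rotation as R
def T_tool(s):
    q=s["orientation"]; T=np.eye(4); T[:3,:3]=R.from_quat([q[1],q[2],q[3],q[0]]).as_matrix(); T[:3,3]=s["tool_pos"]; return T
def snap(n):
    s=manip.read_state(); d=manip.snapshot(n)
    P=d["pose"] if "pose" in d else T_tool(s)@np.array(d["T_tool_cam"])
    f=240/np.tan(np.radians(d["vertical_fov"])/2)
    return d["image"],np.array(P),f,d["cx"],d["cy"]
def cast(c,u,v,z):
    _,P,f,cx,cy=c; d=P[:3,:3]@np.array([(u-cx)/f,(v-cy)/f,1]); o=P[:3,3]
    return o+d*(z-o[2])/d[2]
def proj(c,p):
    _,P,f,cx,cy=c; q=np.linalg.inv(P)@np.append(p,1); return q[0]/q[2]*f+cx,q[1]/q[2]*f+cy
def blobs(img,lo,hi,amin=30):
    m=cv2.inRange(cv2.cvtColor(img,cv2.COLOR_BGR2HSV),np.array(lo),np.array(hi))
    n,l,st,ce=cv2.connectedComponentsWithStats(m)
    return [(ce[i].round(1).tolist(),st[i].tolist()) for i in range(1,n) if st[i][4]>=amin]
E
python3 - <<'E'
from h import *
s=manip.read_state(); print(T_tool(s).round(3))
for n in("top","scene"):
    c=snap(n); cv2.imwrite(f"pics/{n}0.png",c[0]); print(n,c[1].round(2).tolist(),c[2:])
    hs=dict(orange=([8,150,120],[20,255,255]),red=([0,160,80],[5,255,255]),yellow=([22,120,120],[35,255,255]),green=([40,80,60],[85,255,255]),blue=([95,100,60],[130,255,255]))
    for k,v in hs.items(): print(k,blobs(c[0],*v))
E
```

```text
pics
[[-1.00000e-03 -9.17000e-01  3.98000e-01  2.28779e+02]
 [-1.00000e-03  3.98000e-01  9.17000e-01  5.26969e+02]
 [-1.00000e+00  0.00000e+00 -2.00000e-03  2.56817e+02]
 [ 0.00000e+00  0.00000e+00  0.00000e+00  1.00000e+00]]
top [[-0.01, -0.99, 0.16, 332.22], [-1.0, 0.01, 0.02, 55.06], [-0.02, -0.16, -0.99, 1287.74], [0.0, 0.0, 0.0, 1.0]] (np.float64(444.8959019738558), 319.2542791008809, 238.12660771976257)
orange [([596.5, 103.7], [583, 103, 23, 4, 39]), ([335.2, 116.8], [89, 104, 517, 33, 7910]), ([566.6, 127.8], [551, 123, 31, 9, 174]), ([470.8, 132.5], [451, 131, 41, 4, 79]), ([241.4, 140.0], [159, 133, 164, 15, 551]), ([436.6, 137.8], [419, 135, 39, 7, 133]), ([321.2, 148.3], [229, 137, 158, 19, 1111]), ([478.9, 145.0], [418, 142, 115, 8, 348]), ([166.1, 149.4], [110, 146, 118, 7, 398]), ([486.2, 150.9], [450, 149, 74, 5, 188]), ([428.2, 152.0], [418, 151, 22, 3, 51]), ([247.7, 154.3], [231, 153, 34, 4, 65]), ([134.0, 155.4], [99, 154, 69, 4, 160]), ([495.9, 158.3], [473, 157, 47, 3, 100]), ([322.0, 160.3], [269, 158, 105, 5, 239]), ([158.1, 162.5], [129, 161, 61, 4, 107]), ([
[... 3095 characters left out ...]
150268]), ([394.3, 160.4], [387, 153, 15, 18, 185]), ([162.8, 323.9], [150, 312, 27, 25, 277])]
red [([340.8, 204.7], [320, 180, 41, 49, 582])]
yellow [([350.4, 231.3], [329, 211, 43, 36, 719])]
green [([411.0, 132.9], [405, 124, 14, 19, 215]), ([332.2, 140.4], [325, 132, 15, 19, 217]), ([433.8, 152.6], [427, 144, 16, 19, 232]), ([407.4, 152.7], [402, 146, 12, 16, 110]), ([331.1, 161.9], [326, 154, 12, 17, 154]), ([428.5, 172.9], [422, 166, 14, 17, 138]), ([316.2, 186.7], [313, 184, 7, 7, 39])]
blue [([59.9, 42.2], [30, 0, 55, 81, 1034]), ([74.0, 9.0], [70, 6, 10, 8, 37]), ([89.5, 45.0], [77, 22, 24, 54, 466]), ([9.0, 302.9], [0, 269, 28, 61, 883]), ([171.6, 346.2], [162, 336, 20, 21, 322])]
```

View pics/top0.png

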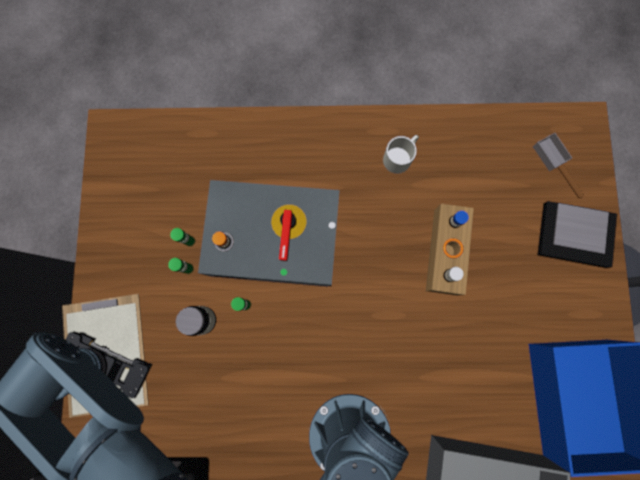

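View pics/scene0.png

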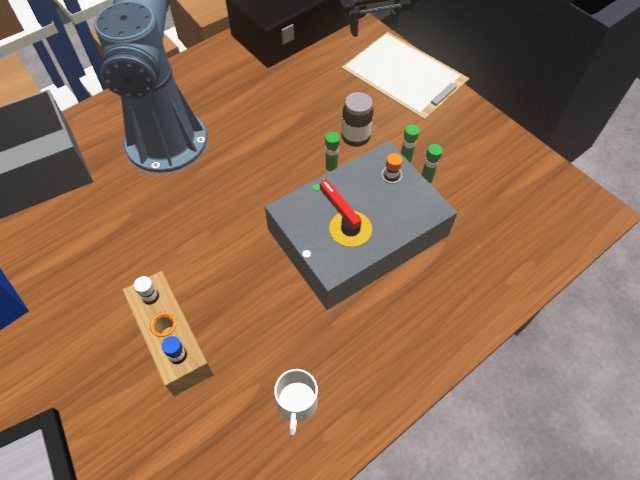

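```bash
python3 - <<'E'
from h import *
c=snap("top")
def m(lo,hi,box):
    x0,y0,x1,y1=box; I=c[0][y0:y1,x0:x1]
    mk=cv2.inRange(cv2.cvtColor(I,cv2.COLOR_BGR2HSV),np.array(lo),np.array(hi)); ys,xs=np.nonzero(mk); return (xs.mean()+x0,ys.mean()+y0,len(xs))
for n,(u,v),z in [("greendot",(283.3,271.6),100),("samplecap",(218.9,237.9),160),("collar",(452.9,247.7),80),("bluecap",(460.4,217.3),140),("redbar",(285.2,232.6),156),("g1",(176.7,234.1),120),("g2",(174.7,264),120),("g3",(237.6,303.6),120),("pivotyellow",(289.3,220.4),100)]:
    print(n,cast(c,u,v,z).round(1))
cv2.imwrite("pics/topzoom.png",cv2.resize(c[0][170:350,150:530],None,fx=2.1,fy=2.1,interpolation=cv2.INTER_CUBIC))
E
```

```text
greendot [440.1 175.  100. ]
samplecap [523.  336.3 160. ]
collar [ 503.9 -285.6   80. ]
bluecap [ 575.6 -292.5  140. ]
redbar [536.1 165.3 156. ]
g1 [541.1 460.4 120. ]
g2 [460.5 461.9 120. ]
g3 [355.6 291.7 120. ]
pivotyellow [579.9 159.8 100. ]
```

Top view: the only orange cap standing in the console's well is at (219,239). The green-capped tubes at (178,235), (176,264) and (240,304) are decoys. The red bar points at the green dot (283,272), and the white dot is at (332,225). The orange collar is at (453,248), between blue (460,217) and white (455,274). The enlarged crop will confirm this.

View pics/topzoom.png

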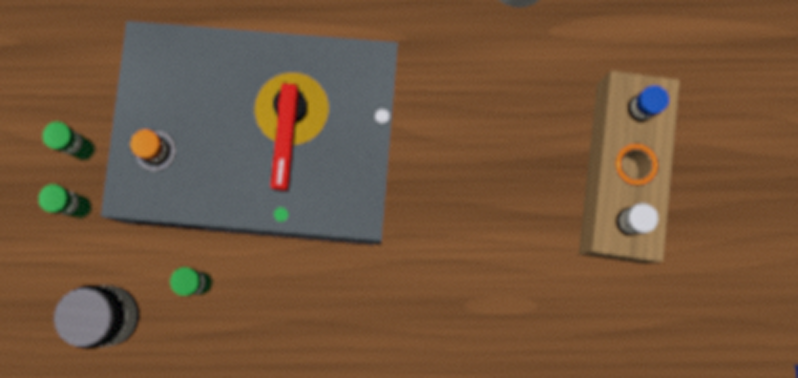

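```bash
python3 -m pendant '[{"grip":0,"slide":[0,0,0],"roll":-0.14},{"grip":0,"slide":[0,0,0],"roll":-0.14},{"grip":0,"slide":[0,0,0],"roll":-0.13},{"grip":0,"slide":[0,-0.033,-0.037],"roll":0},{"grip":0,"slide":[0,-0.033,-0.037],"roll":0},{"grip":0,"slide":[0,-0.033,-0.037],"roll":0},{"grip":0,"slide":[0,-0.033,-0.037],"roll":0},{"grip":0,"slide":[0,-0.033,-0.037],"roll":0}]' 30; python3 -c "
from h import *
print(T_tool(manip.read_state()).round(3))
c=snap('top');print(cast(c,332,225,100),cast(c,455,274,140))"
```

```text
time_s: 0.95
tool_pos: [394.9, 340.8, 257.6]
orientation: [0.5, -0.5, 0.5, 0.5]
wrist_force: [0.7, -0.1, 0.2]
width: 26.1
[[-0.00000e+00 -1.00000e+00 -1.00000e-03  3.94893e+02]
 [ 0.00000e+00 -1.00000e-03  1.00000e+00  3.40849e+02]
 [-1.00000e+00  0.00000e+00  0.00000e+00  2.57607e+02]
 [ 0.00000e+00  0.00000e+00  0.00000e+00  1.00000e+00]]
[566.06210193  43.43226962 100.        ] [ 427.24066845 -270.30199794  140.        ]
```

The crop confirms it: the orange cap is inside the steel well ring, and the collar surrounds the empty middle hole.

```bash
python3 -m pendant '[{"grip":0,"slide":[0,-0.033,-0.036],"roll":0},{"grip":0,"slide":[0,-0.033,-0.036],"roll":0},{"grip":0,"slide":[0,-0.032,-0.036],"roll":0},{"grip":0,"slide":[0,0,0],"roll":0}]'; python3 - <<'E'
from h import *
c=snap("wrist"); print(T_tool(manip.read_state()).round(2)[:3,3])
cv2.imwrite("pics/w1.png",c[0])
for k,v,z in [("red",([0,160,80],[5,255,255]),156),("green",([40,80,60],[85,255,255]),100),("yel",([22,120,120],[35,255,255]),100),("or",([6,180,120],[18,255,255]),160)]:
    for b in blobs(c[0],*v,amin=100): print(k,b,cast(c,*b[0],z).round(1))
E
```

```text
time_s: 1.4
tool_pos: [495.3, 230.4, 257.5]
orientation: [0.501, -0.499, 0.502, 0.498]
wrist_force: [-0.9, -0.7, -0.4]
width: 0.5
[493.49 232.43 257.31]
red ([211.3, 254.5], [191, 194, 42, 118, 4165]) [498.8 172.1 156. ]
green ([411.9, 16.0], [382, 0, 66, 39, 2005]) [361.7 293.6 100. ]
green ([379.4, 43.0], [367, 17, 38, 41, 582]) [377. 274. 100.]
green ([228.0, 146.6], [215, 133, 27, 28, 603]) [440.5 174.3 100. ]
green ([581.7, 164.5], [562, 146, 48, 42, 1126]) [453.5 415.3 100. ]
green ([627.6, 175.8], [612, 153, 28, 48, 1039]) [461.3 448.2 100. ]
green ([562.9, 252.9], [542, 232, 54, 48, 1273]) [516.9 412.9 100. ]
green ([618.0, 286.2], [590, 260, 50, 59, 2184]) [543.1 458.2 100. ]
yel ([498.5, 288.2], [472, 269, 48, 45, 1386]) [544.4 369.6 100. ]
yel ([248.6, 295.3], [231, 274, 42, 38, 1185]) [549.4 183.1 100. ]
yel ([178.5, 298.8], [162, 279, 28, 33, 592]) [552.1 130.2 100. ]
or ([475.2, 270.8], [459, 256, 49, 61, 705]) [508.  325.5 160. ]
```

View pics/w1.png

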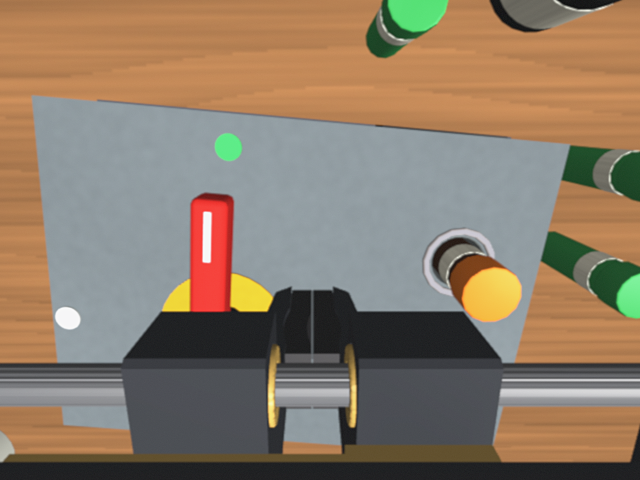

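```bash
python3 -m pendant '[{"grip":0,"slide":[0.04,0,0],"roll":0},{"grip":0,"slide":[0.04,0,0],"roll":0},{"grip":0,"slide":[0.04,0,0],"roll":0},{"grip":0,"slide":[0,0,-0.02],"roll":0},{"grip":0,"slide":[0,0,-0.02],"roll":0},{"grip":0,"slide":[0,0,-0.02],"roll":0},{"grip":0,"slide":[0,0,-0.02],"roll":0},{"grip":0,"slide":[0,0,-0.02],"roll":0}]'
python3 -m pendant '[{"grip":0,"slide":[0,-0.003,-0.012],"roll":0},{"grip":0,"slide":[0,-0.008,-0.01],"roll":0},{"grip":0,"slide":[0,-0.01,-0.01],"roll":0},{"grip":0,"slide":[0,-0.01,-0.01],"roll":0},{"grip":0,"slide":[0,-0.01,-0.01],"roll":0},{"grip":0,"slide":[0,0,0],"roll":0}]'
python3 - <<'E'
from h import *
c=snap("top"); print(T_tool(manip.read_state()).round(1)[:3,3])
cv2.imwrite("pics/t2.png",c[0][150:350,150:550])
for b in blobs(c[0],[0,160,80],[5,255,255]): print(b,cast(c,*b[0],156))
E
```

```text
time_s: 2.25
tool_pos: [491.1, 136.3, 137.5]
orientation: [0.5, -0.5, 0.499, 0.501]
wrist_force: [0.1, 3.3, 0.5]
width: 0.9
time_s: 2.85
tool_pos: [534.9, 81.0, 137.8]
orientation: [0.501, -0.5, 0.5, 0.499]
wrist_force: [-1.0, -0.8, -0.3]
width: 0.3
[533.9  81.7 137.6]
```

```bash
python3 -m pendant '[{"grip":0,"slide":[0,0.03,0],"roll":0},{"grip":0,"slide":[-0.045,0,0],"roll":0},{"grip":0,"slide":[-0.045,0,0],"roll":0},{"grip":0,"slide":[-0.045,0,0],"roll":0},{"grip":0.5,"slide":[0,0.01,0.048],"roll":0},{"grip":0.7,"slide":[0,0.01,0.048],"roll":0},{"grip":0.7,"slide":[0,0.01,0.048],"roll":0},{"grip":0.7,"slide":[0,0.01,0.048],"roll":0}]'
python3 -m pendant '[{"grip":0.7,"slide":[0,0.01,0.02],"roll":0},{"grip":0.7,"slide":[0,0,0],"roll":0},{"grip":0.7,"slide":[0,0,0],"roll":0}]'
python3 - <<'E'
from h import *
print(T_tool(manip.read_state()).round(1)[:3,3])
c=snap("top");w=snap("wrist")
cv2.imwrite("pics/t3.png",cv2.resize(np.hstack([c[0][170:330,150:380]]),None,fx=2,fy=2)); cv2.imwrite("pics/w3.png",w[0])
for b in blobs(c[0],[0,160,80],[5,255,255]): print(b,cast(c,*b[0],156))
for b in blobs(w[0],[6,150,120],[20,255,255],300): print(b,cast(w,*b[0],160))
for n,z in(("tester",100),):
  pv=np.array([577.7,161.2,156]); print(proj(c,pv),proj(c,[566,43.4,100]))
E
```

```text
time_s: 3.7
tool_pos: [462.0, 276.4, 272.9]
orientation: [0.5, -0.5, 0.5, 0.5]
wrist_force: [0.9, -0.1, -0.3]
width: 30.0
time_s: 4.0
tool_pos: [452.6, 294.7, 272.5]
orientation: [-0.499, 0.501, -0.5, -0.5]
wrist_force: [0.1, 0.4, 0.2]
width: 54.1
[452.6 294.7 272.5]
([301.8, 218.9], [280, 213, 50, 13, 357]) [571.91606812 122.31461893 156.        ]
([371.2, 338.1], [350, 308, 47, 56, 1971]) [517.34022972 333.26339068 160.        ]
(np.float64(286.88477311503084), np.float64(216.86347051045425)) (np.float64(332.01209872867247), np.float64(225.02231325958513))
```

```bash
python3 -c "
import cv2,numpy as np
a=cv2.imread('pics/t3.png');b=cv2.imread('pics/w3.png');b=cv2.resize(b,(427,320));cv2.imwrite('pics/c3.png',np.vstack([a[:320,:460][:, :427],b])[:600])"
```

```text
(no output)
```

View pics/c3.png

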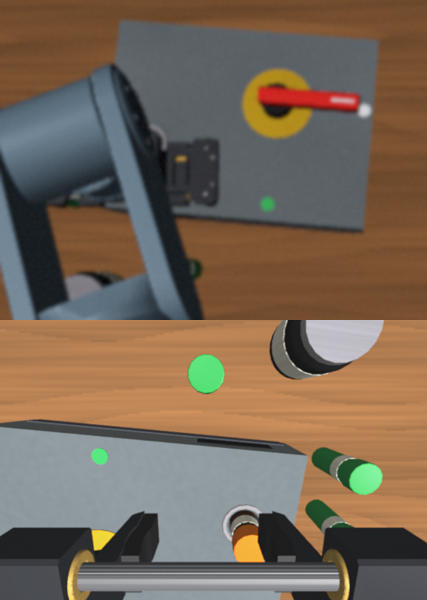

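The handle now points at the white dot, so it is off. In the crop the red bar reaches from the yellow disc to the white dot. Next I go over the sample (523.5, 336.5), taking that from the top view, the well geometry and the wrist ray, and look again on the way down.

```bash
python3 -m pendant '[{"grip":0.75,"slide":[0,-0.036,0.021],"roll":0},{"grip":0.75,"slide":[0,-0.035,0.021],"roll":0},{"grip":0.75,"slide":[0.04,0,0],"roll":0},{"grip":0.75,"slide":[0,0,0],"roll":0},{"grip":0.75,"slide":[0,0,0],"roll":0}]'
python3 - <<'E'
from h import *
print(T_tool(manip.read_state()).round(1)[:3,3])
c=snap("top");s=snap("scene");w=snap("wrist")
cv2.imwrite("pics/w4.png",w[0])
for n,k in(("top",c),("scene",s),("wrist",w)):
  for b in blobs(k[0],[6,170,150],[18,255,255],60):
    p=cast(k,*b[0],160)
    if np.hypot(p[0]-523,p[1]-336)<50: print(n,b,p.round(1),cast(k,*b[0],150).round(1))
print(proj(w,[524,337,160]),proj(w,[524.6,337.2,100]))
E
```

```text
time_s: 4.6
tool_pos: [523.5, 335.0, 231.7]
orientation: [0.499, -0.499, 0.502, 0.5]
wrist_force: [0.5, 0.8, 0.2]
width: 66.2
[523.5 335.  231.7]
scene ([394.1, 159.4], [387, 154, 15, 12, 143]) [526.8 335.4 160. ] [521.5 341.9 150. ]
wrist ([307.3, 264.1], [281, 230, 64, 63, 2368]) [524.4 334.1 160. ] [528. 334. 150.]
(np.float64(312.92867190622525), np.float64(263.33279314384174)) (np.float64(312.9650655567981), np.float64(233.82572670605262))
```

View pics/w4.png

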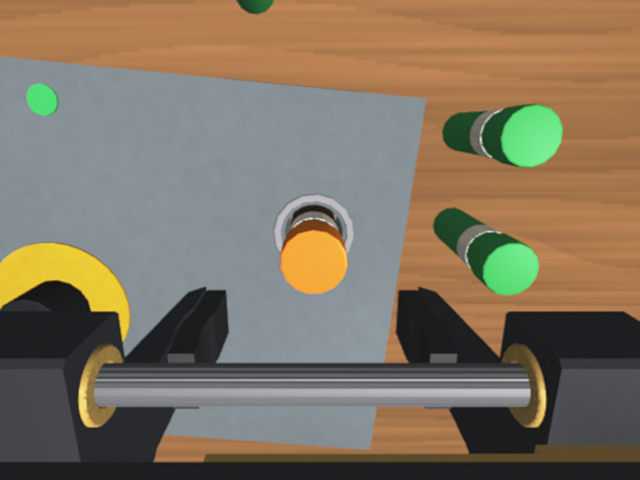

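The cap's top is centred at (314,261) and the well ring at (314,233), both within 2 px of prediction. I descend, close, and then lift.

```bash
python3 -m pendant '[{"grip":0.75,"slide":[0.03,0,0.002],"roll":0},{"grip":0.75,"slide":[0.03,0,0],"roll":0},{"grip":0.75,"slide":[0.025,0,0],"roll":0},{"grip":0.3,"slide":[0,0,0],"roll":0},{"grip":0.3,"slide":[0,0,0],"roll":0},{"grip":0.3,"slide":[0,0,0],"roll":0},{"grip":0.3,"slide":[0,0,0],"roll":0},{"grip":0.3,"slide":[0,0,0],"roll":0}]' 25
python3 -m pendant '[{"grip":0.3,"slide":[0,0,0],"roll":0},{"grip":0.3,"slide":[0,0,0],"roll":0},{"grip":0.3,"slide":[-0.005,0,0],"roll":0},{"grip":0.3,"slide":[-0.01,0,0],"roll":0},{"grip":0.3,"slide":[-0.01,0,0],"roll":0},{"grip":0.3,"slide":[0,0,0],"roll":0}]'
```

```text
time_s: 5.55
tool_pos: [525.3, 338.9, 150.0]
orientation: [0.501, -0.501, 0.499, 0.5]
wrist_force: [-0.0, -0.4, 6.1]
width: 35.1
time_s: 6.15
tool_pos: [525.2, 339.0, 174.9]
orientation: [0.501, -0.501, 0.499, 0.5]
wrist_force: [0.5, -0.2, -0.8]
width: 35.6
```

```bash
python3 -m pendant '[{"grip":0.3,"slide":[-0.025,0,0],"roll":0},{"grip":0.3,"slide":[-0.025,0,0],"roll":0},{"grip":0.3,"slide":[-0.025,0,0],"roll":0},{"grip":0.3,"slide":[-0.025,0,0],"roll":0},{"grip":0.3,"slide":[-0.025,0,0],"roll":0},{"grip":0.3,"slide":[0,0,0],"roll":0}]'
python3 - <<'E'
from h import *
print(T_tool(manip.read_state()).round(3))
w=snap("wrist");s=snap("scene")
cv2.imwrite("pics/w5.png",np.hstack([w[0][:,160:480],s[0][40:240,300:500].repeat(2,0).repeat(2,1)[:480],]) if 0 else np.hstack([w[0][100:480,160:480],cv2.resize(s[0][60:220,300:480],(428,380))]))
E
```

```text
time_s: 6.75
tool_pos: [525.7, 339.2, 302.0]
orientation: [0.502, -0.501, 0.498, 0.499]
wrist_force: [1.0, 0.9, 0.4]
width: 35.1
[[ 7.00000e-03 -1.00000e+00 -0.00000e+00  5.25750e+02]
 [ 3.00000e-03 -0.00000e+00  1.00000e+00  3.39203e+02]
 [-1.00000e+00 -7.00000e-03  3.00000e-03  3.01995e+02]
 [ 0.00000e+00  0.00000e+00  0.00000e+00  1.00000e+00]]
```

View pics/w5.png

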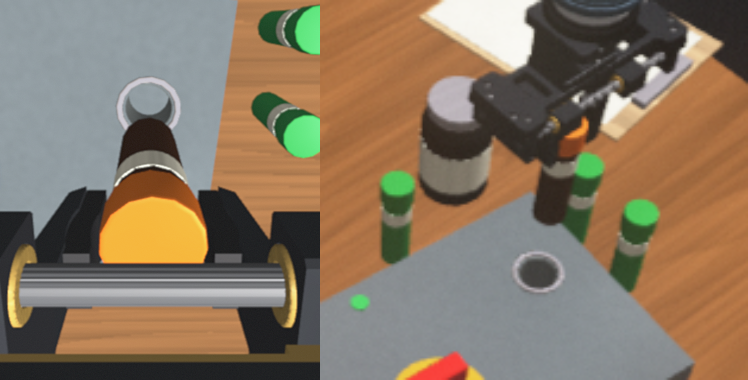

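The tube is held upright between the pads and the empty well is below it. I now travel to the rack.

```bash
python3 -m pendant '[{"grip":0.3,"slide":[0,0.001,-0.02],"roll":0},{"grip":0.3,"slide":[0,0.002,-0.04],"roll":0},{"grip":0.3,"slide":[0,0.002,-0.048],"roll":0},{"grip":0.3,"slide":[0,0.002,-0.048],"roll":0},{"grip":0.3,"slide":[0,0.002,-0.048],"roll":0},{"grip":0.3,"slide":[0,0.002,-0.048],"roll":0},{"grip":0.3,"slide":[0,0.002,-0.048],"roll":0},{"grip":0.3,"slide":[0,0.002,-0.048],"roll":0}]'
python3 -m pendant '[{"grip":0.3,"slide":[0,0.002,-0.048],"roll":0},{"grip":0.3,"slide":[0,0.002,-0.048],"roll":0},{"grip":0.3,"slide":[0,0.002,-0.048],"roll":0},{"grip":0.3,"slide":[0,0.001,-0.048],"roll":0},{"grip":0.3,"slide":[0,0,-0.04],"roll":0},{"grip":0.3,"slide":[0,0,-0.02],"roll":0},{"grip":0.3,"slide":[0,0,0],"roll":0},{"grip":0.3,"slide":[0,0,0],"roll":0}]'
python3 - <<'E'
from h import *
print(T_tool(manip.read_state()).round(3))
w=snap("wrist");s=snap("scene")
cv2.imwrite("pics/w6.png",w[0])
for n,k,a in(("wrist",w,150),("scene",s,100)):
  for b in blobs(k[0],[6,190,170],[16,255,255],a): print(n,b,cast(k,*b[0],80).round(1))
for p in([503.9,-285.6,80],[501.4,-281.4,80]): print(proj(w,p),proj(s,p))
E
```

```text
time_s: 7.65
tool_pos: [507.8, -11.1, 295.5]
orientation: [0.499, -0.499, 0.5, 0.501]
wrist_force: [0.9, -0.3, -1.5]
width: 34.8
time_s: 8.45
tool_pos: [501.9, -260.4, 296.3]
orientation: [0.5, -0.499, 0.5, 0.501]
wrist_force: [0.8, 0.6, -0.1]
width: 35.2
[[-2.00000e-03 -1.00000e+00  0.00000e+00  5.01864e+02]
 [ 2.00000e-03  0.00000e+00  1.00000e+00 -2.60435e+02]
 [-1.00000e+00  2.00000e-03  2.00000e-03  2.96270e+02]
 [ 0.00000e+00  0.00000e+00  0.00000e+00  1.00000e+00]]
wrist ([311.9, 315.0], [259, 296, 107, 65, 313]) [ 600.9 -259.2   80. ]
(np.float64(281.0572609427876), np.float64(211.2513190138103)) (np.float64(162.32665974653344), np.float64(324.0921093183451))
(np.float64(285.9392857981944), np.float64(208.37121532095895)) (np.float64(163.46885867051645), np.float64(322.0247207884008))
```

View pics/w6.png

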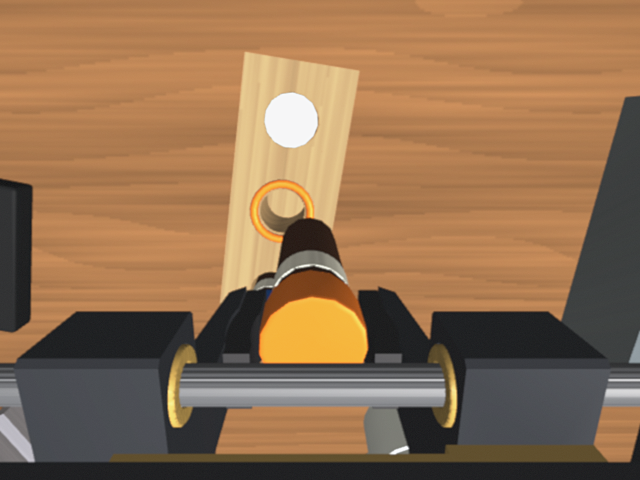

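The collar ring is centred at (282,211), matching the projected estimate (281,211). The white cap is at (291,120) and the blue one is hidden behind the jaw. I check how the tube sits in the jaws by comparing its predicted outlines at both ends with the picture.

```bash
python3 - <<'E'
from h import *
w=snap("wrist"); s=manip.read_state(); t=T_tool(s); print(t[:3,3].round(1))
a=np.linspace(0,2*np.pi,73)
for nm,r,dx in(("bottom",16,108),("captop",18,-12)):
    q=np.array([proj(w,(t@[dx,r*np.cos(x),r*np.sin(x),1])[:3]) for x in a]); print(nm,q.min(0).round(1),q.max(0).round(1))
hsv=cv2.cvtColor(w[0],cv2.COLOR_BGR2HSV)
dark=cv2.inRange(hsv,(0,0,0),(179,255,75)); 
for v in range(214,262,4): 
    xs=np.nonzero(dark[v,270:350])[0]+270; print(v,(xs.min(),xs.max()) if len(xs) else None)
cap=cv2.inRange(hsv,(6,150,225),(24,255,255))
for v in range(292,350,6):
    xs=np.nonzero(cap[v,240:390])[0]+240; print("cap",v,(xs.min(),xs.max()) if len(xs) else None)
E
```

```text
[ 502.5 -259.7  297.4]
bottom [284.  219.7] [337.7 271.1]
captop [252.9 304.2] [367.3 405.4]
214 None
218 None
222 (np.int64(294), np.int64(321))
226 (np.int64(288), np.int64(326))
230 (np.int64(286), np.int64(330))
234 (np.int64(285), np.int64(331))
238 (np.int64(284), np.int64(333))
242 (np.int64(283), np.int64(334))
246 (np.int64(282), np.int64(335))
250 (np.int64(281), np.int64(336))
254 (np.int64(281), np.int64(337))
258 (np.int64(280), np.int64(338))
cap 292 None
cap 298 (np.int64(305), np.int64(321))
cap 304 (np.int64(286), np.int64(341))
cap 310 (np.int64(278), np.int64(351))
cap 316 (np.int64(270), np.int64(357))
cap 322 (np.int64(267), np.int64(360))
cap 328 (np.int64(263), np.int64(364))
cap 334 (np.int64(260), np.int64(365))
cap 340 (np.int64(260), np.int64(366))
cap 346 (np.int64(260), np.int64(366))
```

```bash
python3 -m pendant '[{"grip":0.3,"slide":[0,-0.002,-0.025],"roll":0},{"grip":0.3,"slide":[0.03,0,0],"roll":0},{"grip":0.3,"slide":[0.03,0,0],"roll":0},{"grip":0.3,"slide":[0.03,0,0],"roll":0},{"grip":0.3,"slide":[0,0,0],"roll":0},{"grip":0.3,"slide":[0,0,0],"roll":0}]'
python3 - <<'E'
from h import *
t=T_tool(manip.read_state());print(t[:3,3].round(1))
w=snap("wrist");s=snap("scene")
cv2.imwrite("pics/w7.png",np.hstack([cv2.resize(w[0][140:380,210:410],(400,480)),cv2.resize(s[0][240:400,90:220],(390,480))]))
E
```

```text
time_s: 9.2
tool_pos: [504.6, -285.5, 208.2]
orientation: [0.5, -0.5, 0.5, 0.501]
wrist_force: [-0.1, -0.1, 0.0]
width: 35.0
[ 504.6 -285.5  208.2]
```

View pics/w7.png

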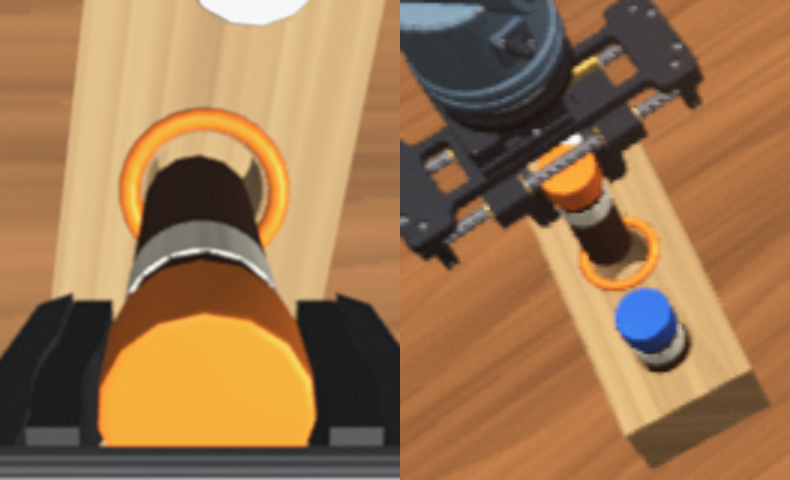

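The wrist crop shows the ring centred at u≈205 and the tube bottom at u≈200, so I shift 1.5 mm to +y and start lowering.

```bash
python3 -m pendant '[{"grip":0.3,"slide":[0,0,0.0015],"roll":0},{"grip":0.3,"slide":[0.01,0,0],"roll":0},{"grip":0.3,"slide":[0.01,0,0],"roll":0},{"grip":0.3,"slide":[0.01,0,0],"roll":0},{"grip":0.3,"slide":[0.005,0,0],"roll":0},{"grip":0.3,"slide":[0,0,0],"roll":0}]'
```

```text
time_s: 9.9
tool_pos: [503.5, -284.5, 171.1]
orientation: [0.5, -0.499, 0.5, 0.501]
wrist_force: [-0.9, 0.5, -1.7]
width: 35.4
```

```bash
python3 -m pendant '[{"grip":0.3,"slide":[0.01,0,0],"roll":0},{"grip":0.3,"slide":[0.01,0,0],"roll":0},{"grip":0.3,"slide":[0.01,0,0],"roll":0},{"grip":0.3,"slide":[0.006,0,0],"roll":0},{"grip":0.3,"slide":[0,0,0],"roll":0},{"grip":0.3,"slide":[0,0,0],"roll":0}]'
python3 -m pendant '[{"grip":0.3,"slide":[0.002,0,0],"roll":0},{"grip":0.3,"slide":[0.001,0,0],"roll":0},{"grip":0.3,"slide":[0,0,0],"roll":0}]'
```

```text
time_s: 10.5
tool_pos: [504.3, -285.0, 136.6]
orientation: [0.5, -0.5, 0.5, 0.5]
wrist_force: [-0.3, 0.3, -0.6]
width: 35.0
time_s: 10.8
tool_pos: [504.3, -285.1, 133.8]
orientation: [-0.5, 0.5, -0.5, -0.5]
wrist_force: [-0.7, 0.2, -1.7]
width: 35.1
```

```bash
for i in 1 2 3 4 5; do python3 -m pendant '[{"grip":0.3,"slide":[0.001,0,0],"roll":0},{"grip":0.3,"slide":[0,0,0],"roll":0}]' | grep -E "tool|force"; done
```

```text
tool_pos: [504.2, -285.0, 132.7]
wrist_force: [-0.3, 0.4, -1.9]
tool_pos: [504.2, -285.0, 131.6]
wrist_force: [-0.3, -0.5, -0.5]
tool_pos: [504.2, -285.0, 130.6]
wrist_force: [0.1, 0.1, -1.6]
tool_pos: [504.5, -285.2, 130.0]
wrist_force: [0.1, 0.3, 1.0]
tool_pos: [505.0, -285.4, 129.9]
wrist_force: [-1.6, 0.6, 6.9]
```

It touched bottom at TCP z≈130, which is what the pickup height implies. Releasing and retreating.

```bash
python3 -m pendant '[{"grip":0.45,"slide":[0,0,0],"roll":0},{"grip":0.55,"slide":[0,0,0],"roll":0},{"grip":0.65,"slide":[0,0,0],"roll":0},{"grip":0.65,"slide":[0,0,0],"roll":0},{"grip":0.65,"slide":[0,0,0],"roll":0}]'
python3 -m pendant '[{"grip":0.65,"slide":[-0.02,0,0],"roll":0},{"grip":0.65,"slide":[-0.03,0,0],"roll":0},{"grip":0.65,"slide":[-0.04,0,0],"roll":0},{"grip":0.65,"slide":[-0.04,0,0],"roll":0},{"grip":0.65,"slide":[0,0.045,0],"roll":0},{"grip":0.65,"slide":[0,0.045,0],"roll":0},{"grip":0.65,"slide":[0,0,0],"roll":0},{"grip":0.65,"slide":[0,0,0],"roll":0}]'
python3 - <<'E'
from h import *
w=snap("wrist");s=snap("scene");c=snap("top")
for b in blobs(w[0],[6,170,190],[20,255,255],150):print(b,cast(w,*b[0],140).round(1))
print([(b,cast(c,*b[0],156).round(1)) for b in blobs(c[0],[0,160,80],[5,255,255])])
cv2.imwrite("pics/end.png",np.hstack([cv2.resize(w[0],(400,300)),cv2.resize(s[0],(400,300))]))
E
```

```text
time_s: 12.3
tool_pos: [504.2, -285.0, 128.5]
orientation: [0.5, -0.5, 0.5, 0.5]
wrist_force: [-0.5, 0.3, -0.6]
width: 57.5
time_s: 13.1
tool_pos: [413.8, -285.2, 259.0]
orientation: [0.5, -0.5, 0.5, 0.499]
wrist_force: [0.6, -0.4, -0.3]
width: 57.5
([312.7, 315.1], [280, 296, 65, 53, 859]) [ 465.1 -284.2  140. ]
([309.2, 353.4], [284, 341, 51, 22, 852]) [ 493.6 -286.5  140. ]
[(([301.7, 218.9], [280, 213, 50, 13, 358]), array([571.9, 122.6, 156. ]))]
```

View pics/end.png

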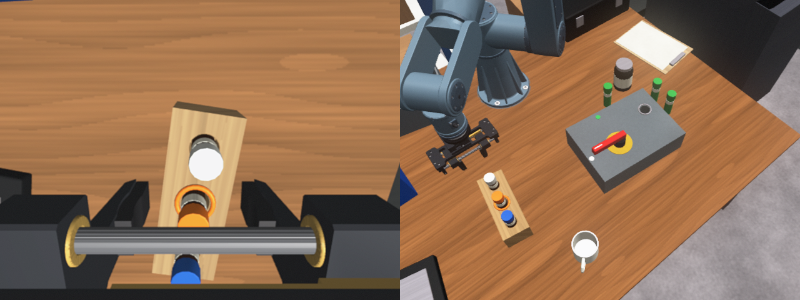

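The orange tube stands upright in the collar's hole, level with its neighbours. The handle points at the white dot and nothing else has moved.

```bash
python3 -c "
from cell import manip
print(manip.hand_in())"
```

```text
the job is handed in; nothing more can be done
None
```

I pushed the isolator handle round to off with closed fingers. Then I lifted the orange-capped tube out of the well, lowered it into the middle rack hole with the orange collar until it touched bottom, released it and backed away. The job is handed in, at about 13 s of the 64 s allowed.

- **Handle:** the last pictures show the red bar pointing at the white dot. Its measured direction was about 3° off nominal, which is within measuring error. It read the same before and after the tube move.
- **Tube:** it touched bottom at a TCP height of about 130 mm, as expected, with at most 7 N read at the wrist. In the last pictures it stands upright, level with the blue and white tubes.
- **Other objects:** the other tubes, the cup and the jar look unmoved in the last pictures, and the gripper is clear of everything.
- **Disagreements:** position estimates differed by only 1–3 mm between views. The tube's lower end was about 1.5 mm off the hole's centre before insertion, so I corrected it.

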